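# Lean the rinsed spotting tile on the draining rest

### The job

The white spotting tile has been rinsed and must drain. Lift it out of the steel rack and lean it on the red draining rest, lower edge down on the red base between the front lip and the steel bar, roughly centred and square to the bar, so that it tilts back and rests on the bar; then let go. Do not drop it, and leave the blue tile standing in the rack.

Things in the scene. Friction and masses are not known exactly. Their poses are not given: they have to be found in the camera images.
- white_tile: White porcelain tile, 12 mm thick (its x), 110 wide (y), 150 high (z), about 0.42 kg, 12 round grey wells on its -x face. Starts upright in one slot of the rack, same yaw as the rack. Origin: centre of its underside; z up to its top edge. Its top 114 mm stands free, to pinch across the thickness from above. Either broad face may rest on the bar.
- blue_tile: Deep blue tile of the same size, shape and axes, standing in the other slot of the rack. It is to be left there.
- rack: Steel rack fixed to the bench, 262 mm long (its y), 50 deep (x), 44 high; place and yaw vary. Two slots end to end, centred at y = -66 and +66 mm, floor 8 mm above the bench, 17 mm wide (x), 118 long (y), walls 36 mm deep: lift tiles straight up. Origin: on the bench under its middle; x across the slots, roughly away from the robot.
- rest: Fixed red rest; place, yaw and side vary. Origin on the bench; x runs from lip to bar, roughly away from the robot; z up. In mm: base x -45 to 55, y -90 to 90, top z 10. Lip x -35 to -27, top z 22. Steel bar, 12 thick, along y at x 30, z 85, on posts at y -82 and 82. A tile leaning 18 deg off upright has its origin at x -6, z 12; foot against the lip: 28 deg.
There are look-alikes about, which are no part of the job. Of the things that look like the white_tile, the larger one is meant. Several things have the shape of the blue_tile; the one meant has the colours described above.

How it is judged:
By the outcome, as a careful person would: the job done as asked, in the order asked, and still so for the second after the job is handed in, with the robot touching nothing.
It also fails if it takes over 48 s, if anything falls off the work surface, if the arm or the gripper's body presses on something with over 40 N, if the wrist force passes 120 N, or if a joint passes its speed limit or range.

### The arm

A 7-joint arm with a two-finger parallel gripper is mounted at the origin on the work surface. World frame = base frame: x ahead of the robot, y to its left, z up, the work surface at z = 0. Lengths are in m, angles in rad, forces in N, time in s.
With the tool pointing down it reaches from about 0.4 to 0.85 m from the base axis. Payload 10.4 kg.
Tool frame: the origin (TCP) lies on the mounting face of the last link; the fingertips stand r.tips_ahead ahead of it and the grasp point (between the pads) lies 164 mm ahead of it (r.tips_ahead is the distance from the TCP to the fingertips, in m); z points along the fingers, y is the line along which they close (so a half turn about z gives the same grasp; the last joint's range is limited). The gripper opens to 87 mm and grips with 3 to 60 N. Pads are 19 mm wide; open, the fingers measure 117 mm over their backs; the gripper's body (75 mm by 190 mm) begins 51 mm behind the grasp point.
Start: joints at [-1.26, 0.332, -0.065, 1.46, 0.022, 1.35, -0.088], TCP at [0.205, 0.591, 0.405] pointing down, gripper open.
Joint ranges: [-2.6, 2.6], [-0.5, 2.12], [-1.47, 1.34], [0.16, 2.42], [-1.27, 4.41], [0.06, 2.06], [-2.6, 2.6]. Speed limits (rad/s): [2.22, 2.22, 2.79, 2.79, 3.14, 3.14, 3.14].

### API

Orientations are given as a unit quaternion [x, y, z, w].
In Python, from bench import telemetry, imaging, job, r gives the robot as it stands.
- The arm moves only by the tool move_arm, never from a script. Its argument "steps" is a list of rows, each an object of numbers: "dx", "dy", "dz": the shift along the tool's x, y, z in cm; "spin": the turn about the tool's z in rad. In form: [{"dx": .., "dy": .., "dz": .., "spin": ..}, ...]. A call has 1 to 12 rows; each row shifts and turns the commanded pose from where the row before left it, along the tool's axes as they then stand; what a row does not reach is not made up. A row lasts 1/10 s, in which the tool goes at most 50 mm and 8.59 degrees, less where a joint would pass 70% of its speed; a pose out of reach is approached as far as the arm can. A call with a gripper value outside its range is refused whole. "claw" is the finger opening in cm, from 0 to 8.7, set as the call begins (left out, the last holds). The fingers move at their own pace and stop on an object; "squeeze" is the grip in N (left out, the last holds). Time passes only in rows, so rows that do not move let the fingers close. It gives the time, the measured TCP pose, the force, the opening and the grip force at its end, in the units of the state.
- telemetry.read_state(): the state, without advancing time (a new reading comes with each control period).
- imaging.camera(name): name is "side" or "top" or "wrist"; returns a dict with "img" (420x560x3 uint8, red, green, blue), "camera_matrix" (3x3 intrinsics, pixels), "R" (3x3) and "t" (3): a world point X has camera coordinates R X + t. Camera axes: x right, y down, z forward; pixel columns grow to the right and rows downward; lengths in m; the calibration is good to about 2 mm. A picture is of the moment at which its call begins. There is no depth.
- job.close_job(): hands the job in; it is judged then, once.
The state is a dict: "time": time; "joint_positions": joint angles; "joint_vel": joint speeds; "joint_torque": joint torques, N m; "ee_pos": TCP position; "eef_rot": TCP orientation; "ft_force": force on the tool from outside, world axes, zero at the start; "torque": the same for the moment, N m; "width": finger opening in m; "grip_force": force on a finger pad.
Only numpy, scipy, OpenCV 4.12 (cv2) and the standard library are available. Lean on these libraries where they do the work, as an engineer would, in place of code of your own. Each camera call takes 0.05 s, during which the arm holds its last target. There are 200 camera calls.

## Working session

There is one attempt and no reset: what is moved stays moved. The work goes in short steps, Python scripts to look and compute and a tool call to move; the robot and the scene stay as the last step left them, time stands still between calls to the robot, and variables do not carry over. Pictures are saved under pics/ and viewed, at most 10 in all, crops included, and the job is handed in when it is done.

Besides the shell and the picture viewer there is one more tool, called after "Call:" as name(argument=value, ...), one argument or row to a line, values as JSON. move_arm: Moves the arm, as the interface text tells. Its arguments: {"type":"object","properties":{"steps":{"type":"array","items":{"type":"object","properties":{"dx":{"type":"number"},"dy":{"type":"number"},"dz":{"type":"number"},"spin":{"type":"number"}}}},"claw":{"type":"number"},"squeeze":{"type":"number"}},"required":["steps"]}

```bash
ls; mkdir -p pics; cat > h.py <<'E'
import numpy as np,cv2
from bench import telemetry,imaging,job,r
def cam(n,save=None):
    c=imaging.camera(n)
    if save: cv2.imwrite('pics/'+save,c['img'][:,:,::-1])
    return c
def ray(c,u,v,z):
    d=c['R'].T@np.linalg.inv(c['camera_matrix'])@np.array([u,v,1.]); o=-c['R'].T@c['t']
    return o+d*(z-o[2])/d[2]
def proj(c,X):
    p=c['camera_matrix']@(c['R']@np.array(X)+c['t']); return p[:2]/p[2]
E
python3 - <<'E'
from h import *
import pickle
cs={n:cam(n) for n in('top','side')}
pickle.dump(cs,open('c0.pkl','wb'))
for n in cs: print(n,-cs[n]['R'].T@cs[n]['t'],cs[n]['R'][2], cs[n]['camera_matrix'][0,0])
cv2.imwrite('pics/a.png',np.vstack([cs['top']['img'],cs['side']['img']])[:,:,::-1][:, :] if 0 else cv2.resize(np.hstack([cs['top']['img'],cs['side']['img']])[:,:,::-1],(800,300)))
cv2.imwrite('pics/top.png',cs['top']['img'][:,:,::-1]);cv2.imwrite('pics/side.png',cs['side']['img'][:,:,::-1])
s=telemetry.read_state();print(s['time'],s['ee_pos'],s['eef_rot'],s['width'],r.tips_ahead)
E
```

```text
pics
top [0.40636263 0.00868502 0.97281251] [ 0.18733291 -0.01266985 -0.98221477] 541.366652872977
side [ 0.32504724 -0.57327562  0.78985292] [ 0.26259337  0.57337173 -0.77607318] 461.72327363300946
0.1 [0.20473874 0.59038833 0.40402663] [ 1.66129402e-01  9.86103744e-01 -6.49324827e-04 -7.38774015e-05] 0.08693840240047802 0.1822
```

View pics/top.png

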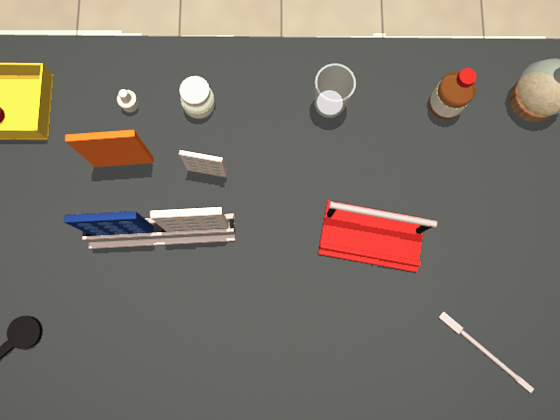

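View pics/side.png

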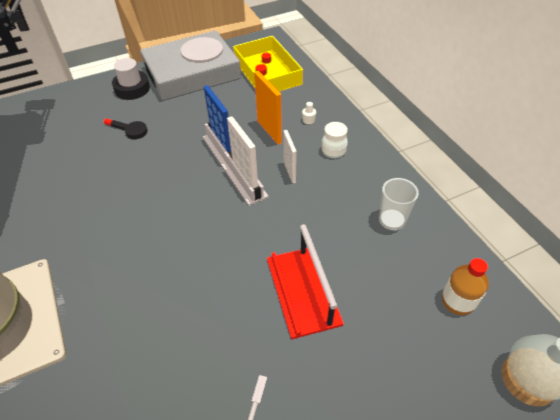

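Top view: candidates for the white tile are the large one in the rack at (190,215) and a small free-standing one at (203,160). For blue, the deep blue one is in the rack at (110,222), with an orange tile of the same shape at (110,148). The red rest is at (372,237). I choose the large white tile in the rack and check it in a crop.

```bash
python3 - <<'E'
from h import *
import pickle
cs=pickle.load(open('c0.pkl','rb'));c=cs['top'];im=c['img']
cr=im[185:255,60:245];cv2.imwrite('pics/crop.png',cv2.resize(cr,None,fx=4.2,fy=4.2,interpolation=cv2.INTER_CUBIC)[:,:,::-1])
hsv=cv2.cvtColor(im,cv2.COLOR_RGB2HSV)
# red rest
m=((hsv[...,0]<5)|(hsv[...,0]>175))&(hsv[...,1]>180)&(hsv[...,2]>70)
m=m.astype(np.uint8);m[:180]=0
k=cv2.findContours(m,0,2)[0];k=max(k,key=cv2.contourArea)
ap=cv2.approxPolyDP(k,4,True)[:,0];print(ap.tolist())
for p in ap: print(p,ray(c,*p,0.010).round(4),ray(c,*p,0.0).round(4))
E
```

```text
[[327, 201], [318, 253], [417, 270], [419, 225], [338, 210], [328, 217]]
[327 201] [ 0.616  -0.0982  0.01  ] [ 0.6182 -0.0994  0.    ]
[318 253] [ 0.5208 -0.0805  0.01  ] [ 0.522  -0.0814  0.    ]
[417 270] [ 0.4908 -0.2567  0.01  ] [ 0.4917 -0.2595  0.    ]
[419 225] [ 0.5722 -0.2643  0.01  ] [ 0.5739 -0.2671  0.    ]
[338 210] [ 0.5993 -0.118   0.01  ] [ 0.6013 -0.1193  0.    ]
[328 217] [ 0.5863 -0.0996  0.01  ] [ 0.5882 -0.1007  0.    ]
```

View pics/crop.png

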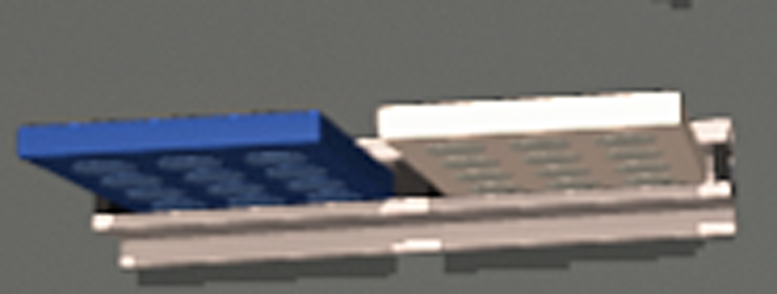

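The crop confirms it: a large white tile with 12 wells on the near face, its top face spanning about (150,211)–(222,208) in the top image. Next I measure the tile and the rest in both views.

```bash
python3 - <<'E'
from h import *
import pickle
cs=pickle.load(open('c0.pkl','rb'));c=cs['top'];im=c['img']
m=(im.min(2)>225).astype(np.uint8);m[:200]=0;m[220:]=0;m[:,:145]=0;m[:,226:]=0
k=max(cv2.findContours(m,0,2)[0],key=cv2.contourArea);rc=cv2.minAreaRect(k);print('white top',rc)
P=np.array([ray(c,*p,.158)[:2] for p in cv2.boxPoints(rc)]);ctr=P.mean(0)
L=[P[1]-P[0],P[2]-P[1]];print(ctr.round(4),[np.linalg.norm(l).round(4) for l in L],[np.arctan2(l[1],l[0]).round(3) for l in L])
hsv=cv2.cvtColor(im,cv2.COLOR_RGB2HSV)
def red(im,v=50):
    h=cv2.cvtColor(im,cv2.COLOR_RGB2HSV);return (((h[...,0]<5)|(h[...,0]>175))&(h[...,1]>170)&(h[...,2]>v)).astype(np.uint8)
# side view rest
s=cs['side'];ms=red(s['img']);ms[:240]=0;ms[:,:260]=0;ms[:,350:]=0
k=max(cv2.findContours(ms,0,2)[0],key=cv2.contourArea);ap=cv2.approxPolyDP(k,3,True)[:,0]
for p in ap: print('side',p,ray(s,*p,.01)[:2].round(4),ray(s,*p,0)[:2].round(4))
# bar in top: bright pixels
m=((im.min(2)>120)).astype(np.uint8);m[:195]=0;m[235:]=0;m[:,:310]=0
k=max(cv2.findContours(m,0,2)[0],key=cv2.contourArea);rc=cv2.minAreaRect(k);print('bar',rc)
P=np.array([ray(c,*p,.088)[:2] for p in cv2.boxPoints(rc)]);L=[P[1]-P[0],P[2]-P[1]]
print(P.mean(0).round(4),[np.linalg.norm(l).round(4) for l in L],[np.arctan2(l[1],l[0]).round(3) for l in L])
# predictions
o=np.array([.5513,-.1781]);a=-.169
R=np.array([[np.cos(a),-np.sin(a)],[np.sin(a),np.cos(a)]])
for q in[(-45,90,0),(-45,-90,0),(55,-90,10),(55,90,10),(30,0,91)]:
    w=o+R@np.array(q[:2])/1e3
    print(q,w.round(4),proj(c,[*w,q[2]/1e3]).round(1),proj(s,[*w,q[2]/1e3]).round(1))
E
```

```text
white top ((185.54417419433594, 211.83978271484375), (6.990325450897217, 71.21723175048828), 86.98721313476562)
[0.566  0.1352] [np.float64(0.1087), np.float64(0.0109)] [np.float64(-1.513), np.float64(-3.071)]
side [306 248] [ 0.6012 -0.0991] [ 0.6048 -0.093 ]
side [303 254] [ 0.5888 -0.1096] [ 0.5922 -0.1036]
side [298 250] [ 0.5842 -0.0963] [ 0.5875 -0.0901]
side [272 253] [ 0.5332 -0.0794] [ 0.5359 -0.073 ]
side [267 258] [ 0.5189 -0.086 ] [ 0.5214 -0.0797]
side [292 338] [ 0.4872 -0.2618] [ 0.4893 -0.2578]
side [342 325] [ 0.5802 -0.2794] [ 0.5835 -0.2756]
side [337 308] [ 0.5894 -0.2456] [ 0.5928 -0.2414]
side [332 323] [ 0.5659 -0.2679] [ 0.569 -0.264]
side [326 323] [ 0.556  -0.2631] [ 0.559  -0.2591]
side [328 303] [ 0.5795 -0.2291] [ 0.5827 -0.2247]
bar ((383.1446533203125, 213.94473266601562), (109.21162414550781, 6.725226879119873), 10.353320121765137)
[ 0.5773 -0.1828] [np.float64(0.0115), np.float64(0.1818)] [np.float64(-0.194), np.float64(-1.752)]
(-45, 90, 0) [ 0.5221 -0.0818] [318.2 252.9] [267.7 258.6]
(-45, -90, 0) [ 0.4918 -0.2592] [416.9 269.9] [293.6 338.1]
(55, -90, 10) [ 0.5904 -0.2761] [425.  215.1] [345.9 321.3]
(55, 90, 10) [ 0.6207 -0.0986] [327.2 198.5] [314.2 244.4]
(30, 0, 91) [ 0.5809 -0.1831] [383.5 211.5] [319.1 260.5]
```

```bash
cat >> h.py <<'E'
def yawy(q):
    from scipy.spatial.transform import Rotation as Ro
    M=Ro.from_quat(q).as_matrix();return np.arctan2(M[1,1],M[0,1]),M
def plan(x,y,z,ang,n):
    s=telemetry.read_state();a,M=yawy(s['eef_rot']);p=s['ee_pos']
    da=(ang-a+np.pi)%(2*np.pi)-np.pi;d=(np.array([x,y,z])-p)*100
    print('pos',np.round(p,4),'ang',round(a,3),'spin total',round(-da,3),'d cm',d.round(2))
    for i in range(n):
        b=a+da*i/n;ty=np.array([np.cos(b),np.sin(b)]);tx=np.array([-ty[1],ty[0]])
        if M[:2,0]@np.array([-np.sin(a),np.cos(a)])<0: tx=-tx
        print(dict(dx=round(float(tx@d[:2])/n,2),dy=round(float(ty@d[:2])/n,2),dz=round(-d[2]/n,2),spin=round(-da/n,3)))
E
python3 -c "
from h import *
plan(.566,.135,.404,.058,16)"
```

```text
pos [0.2047 0.5904 0.404 ] ang 1.237 spin total 1.179 d cm [ 36.13 -45.54  -0.  ]
{'dx': -3.07, 'dy': -1.95, 'dz': np.float64(0.0), 'spin': np.float64(0.074)}
{'dx': -3.2, 'dy': -1.72, 'dz': np.float64(0.0), 'spin': np.float64(0.074)}
{'dx': -3.32, 'dy': -1.48, 'dz': np.float64(0.0), 'spin': np.float64(0.074)}
{'dx': -3.42, 'dy': -1.23, 'dz': np.float64(0.0), 'spin': np.float64(0.074)}
{'dx': -3.5, 'dy': -0.97, 'dz': np.float64(0.0), 'spin': np.float64(0.074)}
{'dx': -3.56, 'dy': -0.71, 'dz': np.float64(0.0), 'spin': np.float64(0.074)}
{'dx': -3.61, 'dy': -0.45, 'dz': np.float64(0.0), 'spin': np.float64(0.074)}
{'dx': -3.63, 'dy': -0.18, 'dz': np.float64(0.0), 'spin': np.float64(0.074)}
{'dx': -3.63, 'dy': 0.08, 'dz': np.float64(0.0), 'spin': np.float64(0.074)}
{'dx': -3.62, 'dy': 0.35, 'dz': np.float64(0.0), 'spin': np.float64(0.074)}
{'dx': -3.58, 'dy': 0.62, 'dz': np.float64(0.0), 'spin': np.float64(0.074)}
{'dx': -3.53, 'dy': 0.88, 'dz': np.float64(0.0), 'spin': np.float64(0.074)}
{'dx': -3.45, 'dy': 1.14, 'dz': np.float64(0.0), 'spin': np.float64(0.074)}
{'dx': -3.36, 'dy': 1.39, 'dz': np.float64(0.0), 'spin': np.float64(0.074)}
{'dx': -3.25, 'dy': 1.63, 'dz': np.float64(0.0), 'spin': np.float64(0.074)}
{'dx': -3.12, 'dy': 1.86, 'dz': np.float64(0.0), 'spin': np.float64(0.074)}
```

Call:
move_arm(
  steps=[
    {"dx":-3.1,"dy":-2.0,"spin":0.074},
    {"dx":-3.2,"dy":-1.7,"spin":0.074},
    {"dx":-3.3,"dy":-1.5,"spin":0.074},
    {"dx":-3.4,"dy":-1.2,"spin":0.074},
    {"dx":-3.5,"dy":-1.0,"spin":0.074},
    {"dx":-3.6,"dy":-0.7,"spin":0.074},
    {"dx":-3.6,"dy":-0.4,"spin":0.074},
    {"dx":-3.6,"dy":-0.2,"spin":0.074},
  ],
  claw=8.7,
)

```text
$.steps[0]: bad value
```

Call:
move_arm(
  steps=[
    {"dx":-3.6,"dy":0.1,"spin":0.074},
    {"dx":-3.6,"dy":0.4,"spin":0.074},
    {"dx":-3.6,"dy":0.6,"spin":0.074},
    {"dx":-3.5,"dy":0.9,"spin":0.074},
    {"dx":-3.5,"dy":1.1,"spin":0.074},
    {"dx":-3.4,"dy":1.4,"spin":0.074},
    {"dx":-3.2,"dy":1.6,"spin":0.074},
    {"dx":-3.1,"dy":1.9,"spin":0.074},
    {},
    {},
  ],
)

```text
$.steps[0]: bad value
```

```bash
python3 - <<'E'
from h import *
plan(.566,.135,.404,.058,1)
c=cam('wrist','w1.png');print(-c['R'].T@c['t'],c['R'][2]);import pickle;pickle.dump(c,open('w1.pkl','wb'))
print(telemetry.read_state()['ft_force'],proj(c,[.566,.1352,.158]))
E
```

```text
pos [0.2047 0.5904 0.404 ] ang 1.237 spin total 1.179 d cm [ 36.13 -45.54  -0.  ]
{'dx': -49.05, 'dy': -31.19, 'dz': np.float64(0.0), 'spin': np.float64(1.179)}
[0.13343959 0.61532313 0.38315754] [ 0.2579202  -0.09146601 -0.96182698]
[-0.05621398 -0.00920106 -0.28945832] [ 34.74069979 593.70576209]
```

View pics/w1.png

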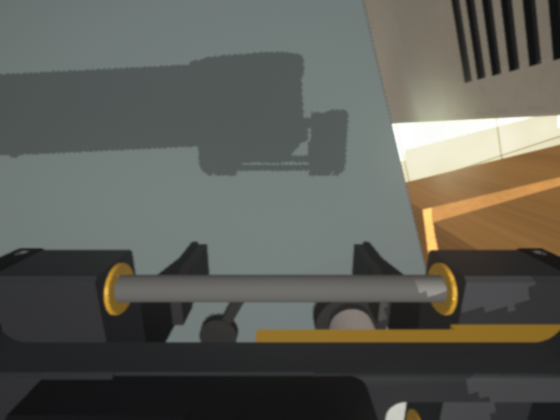

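The moves were refused because every field is required, so the wrist view still shows the start pose: bare bench, fingers at (190,280) and (370,280). Resending with all fields.

Call:
move_arm(
  steps=[
    {"dx":-3.1,"dy":-2.0,"dz":0,"spin":0.074},
    {"dx":-3.2,"dy":-1.7,"dz":0,"spin":0.074},
    {"dx":-3.3,"dy":-1.5,"dz":0,"spin":0.074},
    {"dx":-3.4,"dy":-1.2,"dz":0,"spin":0.074},
    {"dx":-3.5,"dy":-1.0,"dz":0,"spin":0.074},
    {"dx":-3.6,"dy":-0.7,"dz":0,"spin":0.074},
    {"dx":-3.6,"dy":-0.4,"dz":0,"spin":0.074},
    {"dx":-3.6,"dy":-0.2,"dz":0,"spin":0.074},
  ],
  claw=8.7,
)

```text
time: 0.95
ee_pos: [0.3861, 0.3612, 0.4046]
eef_rot: [0.448, 0.894, -0.0, -0.0]
ft_force: [0.7, -0.1, -0.8]
width: 0.0869
grip_force: 0.0
```

Call:
move_arm(
  steps=[
    {"dx":-3.6,"dy":0.1,"dz":0,"spin":0.074},
    {"dx":-3.6,"dy":0.4,"dz":0,"spin":0.074},
    {"dx":-3.6,"dy":0.6,"dz":0,"spin":0.074},
    {"dx":-3.5,"dy":0.9,"dz":0,"spin":0.074},
    {"dx":-3.5,"dy":1.1,"dz":0,"spin":0.074},
    {"dx":-3.4,"dy":1.4,"dz":0,"spin":0.074},
    {"dx":-3.2,"dy":1.6,"dz":0,"spin":0.074},
    {"dx":-3.1,"dy":1.9,"dz":0,"spin":0.074},
    {"dx":0,"dy":0,"dz":0,"spin":0},
    {"dx":0,"dy":0,"dz":0,"spin":0},
  ],
)

```text
time: 1.95
ee_pos: [0.5657, 0.1341, 0.4043]
eef_rot: [0.689, 0.725, -0.0, -0.0]
ft_force: [0.2, 1.4, -0.7]
width: 0.0869
grip_force: 0.0
```

```bash
python3 - <<'E'
from h import *
plan(.566,.135,.404,.058,1)
c=cam('wrist','w2.png');print(-c['R'].T@c['t'],c['R'][2]);import pickle;pickle.dump(c,open('w1.pkl','wb'))
print(telemetry.read_state()['ft_force'],proj(c,[.566,.1352,.158]))
E
```

```text
pos [0.5657 0.1341 0.4043] ang 0.052 spin total -0.006 d cm [ 0.03  0.09 -0.03]
{'dx': 0.09, 'dy': 0.04, 'dz': np.float64(0.03), 'spin': np.float64(-0.006)}
[0.56116037 0.2092394  0.38343982] [ 0.0135665  -0.27353354 -0.96176679]
[-0.0848667   0.63253924  0.2326012 ] [281.54197071 224.42576081]
```

View pics/w2.png

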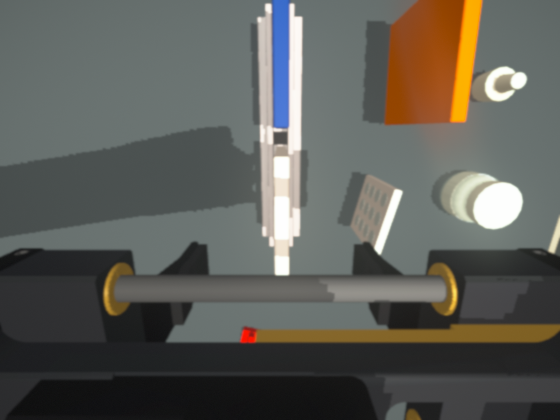

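The wrist view shows the white tile's top edge at column 281, midway between the fingers (190 and 370) and where I predicted it. Blue is beyond at (281,60). Descending and gripping.

Call:
move_arm(
  steps=[
    {"dx":0.1,"dy":0.0,"dz":2.0,"spin":-0.006},
    {"dx":0,"dy":0,"dz":3.0,"spin":0},
    {"dx":0,"dy":0,"dz":3.0,"spin":0},
    {"dx":0,"dy":0,"dz":2.0,"spin":0},
    {"dx":0,"dy":0,"dz":1.0,"spin":0},
    {"dx":0,"dy":0,"dz":0,"spin":0},
  ],
)

```text
time: 2.6
ee_pos: [0.5647, 0.1367, 0.2937]
eef_rot: [0.685, 0.728, -0.001, -0.001]
ft_force: [0.5, 0.2, 0.8]
width: 0.087
grip_force: 0.0
```

Call:
move_arm(
  steps=[
    {"dx":0,"dy":0,"dz":0,"spin":0},
    {"dx":0,"dy":0,"dz":0,"spin":0},
    {"dx":0,"dy":0,"dz":0,"spin":0},
    {"dx":0,"dy":0,"dz":0,"spin":0},
    {"dx":0,"dy":0,"dz":0,"spin":0},
    {"dx":0,"dy":0,"dz":0,"spin":0},
    {"dx":0,"dy":0,"dz":0,"spin":0},
    {"dx":0,"dy":0,"dz":0,"spin":0},
  ],
  claw=0,
  squeeze=30,
)

```text
time: 3.4
ee_pos: [0.5654, 0.1358, 0.2947]
eef_rot: [0.686, 0.728, 0.0, -0.0]
ft_force: [0.1, 0.2, 0.1]
width: 0.0311
grip_force: 0.0
```

Call:
move_arm(
  steps=[
    {"dx":0,"dy":0,"dz":0,"spin":0},
    {"dx":0,"dy":0,"dz":0,"spin":0},
    {"dx":0,"dy":0,"dz":0,"spin":0},
    {"dx":0,"dy":0,"dz":0,"spin":0},
    {"dx":0,"dy":0,"dz":0,"spin":0},
    {"dx":0,"dy":0,"dz":0,"spin":0},
  ],
)

```text
time: 4.0
ee_pos: [0.5654, 0.1358, 0.2947]
eef_rot: [0.686, 0.728, -0.0, -0.0]
ft_force: [-0.4, -0.2, -0.2]
width: 0.0118
grip_force: 30.0
```

Width is 11.8 mm, which matches the 12 mm tile. Lifting.

Call:
move_arm(
  steps=[
    {"dx":0,"dy":0,"dz":-0.5,"spin":0},
    {"dx":0,"dy":0,"dz":-1,"spin":0},
    {"dx":0,"dy":0,"dz":-1.5,"spin":0},
    {"dx":0,"dy":0,"dz":-2,"spin":0},
    {"dx":0,"dy":0,"dz":-2,"spin":0},
    {"dx":0,"dy":0,"dz":-2,"spin":0},
    {"dx":0,"dy":0,"dz":-2,"spin":0},
    {"dx":0,"dy":0,"dz":-1,"spin":0},
    {"dx":0,"dy":0,"dz":0,"spin":0},
  ],
)

```text
time: 4.9
ee_pos: [0.5657, 0.1356, 0.4168]
eef_rot: [0.686, 0.728, 0.001, 0.001]
ft_force: [-0.2, 0.3, -4.6]
width: 0.0117
grip_force: 30.0
```

```bash
python3 - <<'E'
from h import *
s=telemetry.read_state();print(s['ft_force'],s['width'])
# rest o=(.549,-.178) yaw -.175, local x -8mm
plan(.549-.008*.985,-.178+.008*.174,.414,-.175,12)
E
```

```text
[-0.15447235  0.32226953 -4.60107173] 0.011694813300051345
pos [0.5657 0.1356 0.4168] ang 0.059 spin total 0.234 d cm [ -2.45 -31.22  -0.28]
{'dx': -2.59, 'dy': -0.36, 'dz': np.float64(0.02), 'spin': np.float64(0.019)}
{'dx': -2.59, 'dy': -0.31, 'dz': np.float64(0.02), 'spin': np.float64(0.019)}
{'dx': -2.6, 'dy': -0.26, 'dz': np.float64(0.02), 'spin': np.float64(0.019)}
{'dx': -2.6, 'dy': -0.21, 'dz': np.float64(0.02), 'spin': np.float64(0.019)}
{'dx': -2.61, 'dy': -0.15, 'dz': np.float64(0.02), 'spin': np.float64(0.019)}
{'dx': -2.61, 'dy': -0.1, 'dz': np.float64(0.02), 'spin': np.float64(0.019)}
{'dx': -2.61, 'dy': -0.05, 'dz': np.float64(0.02), 'spin': np.float64(0.019)}
{'dx': -2.61, 'dy': -0.0, 'dz': np.float64(0.02), 'spin': np.float64(0.019)}
{'dx': -2.61, 'dy': 0.05, 'dz': np.float64(0.02), 'spin': np.float64(0.019)}
{'dx': -2.61, 'dy': 0.1, 'dz': np.float64(0.02), 'spin': np.float64(0.019)}
{'dx': -2.61, 'dy': 0.15, 'dz': np.float64(0.02), 'spin': np.float64(0.019)}
{'dx': -2.6, 'dy': 0.2, 'dz': np.float64(0.02), 'spin': np.float64(0.019)}
```

Tile held, with the wrist force at 4.6 N. Going halfway, then looking at the rest from close by.

Call:
move_arm(
  steps=[
    {"dx":-1.6,"dy":-0.4,"dz":0,"spin":0.019},
    {"dx":-2.6,"dy":-0.3,"dz":0,"spin":0.019},
    {"dx":-2.6,"dy":-0.3,"dz":0,"spin":0.02},
    {"dx":-2.6,"dy":-0.2,"dz":0,"spin":0.02},
    {"dx":-2.6,"dy":-0.2,"dz":0,"spin":0.03},
    {"dx":-2.6,"dy":-0.1,"dz":0,"spin":0.04},
    {"dx":-1.5,"dy":0.0,"dz":0,"spin":0.04},
    {"dx":0,"dy":0,"dz":0,"spin":0.046},
    {"dx":0,"dy":0,"dz":0,"spin":0},
    {"dx":0,"dy":0,"dz":0,"spin":0},
  ],
)

```text
time: 5.9
ee_pos: [0.55, -0.0251, 0.4146]
eef_rot: [0.766, 0.643, 0.0, -0.0]
ft_force: [0.6, 0.5, -4.6]
width: 0.0116
grip_force: 30.0
```

```bash
python3 - <<'E'
from h import *
import pickle
c=cam('wrist','w3.png');pickle.dump(c,open('w3.pkl','wb'))
plan(.549-.008*.985,-.178+.008*.174,.414,-.175,1)
o=np.array([.549,-.178]);a=-.175
R=np.array([[np.cos(a),-np.sin(a)],[np.sin(a),np.cos(a)]])
for q in[(-45,90,10),(-45,-90,10),(55,90,10),(-35,90,22),(30,88,91),(30,-88,91)]:
    print(q,proj(c,[*(o+R@np.array(q[:2])/1e3),q[2]/1e3]).round(1))
E
```

```text
pos [ 0.55   -0.0249  0.4146] ang -0.173 spin total 0.002 d cm [ -0.89 -15.17  -0.06]
{'dx': -15.1, 'dy': 1.74, 'dz': np.float64(0.06), 'spin': np.float64(0.002)}
(-45, 90, 10) [266.6 231.2]
(-45, -90, 10) [268.  340.8]
(55, 90, 10) [338.9 231.2]
(-35, 90, 22) [273.7 234.2]
(30, 88, 91) [330.4 257.1]
(30, -88, 91) [324.  383.3]
```

View pics/w3.png

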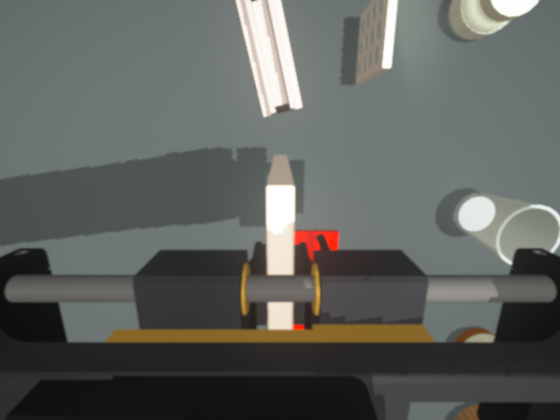

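The wrist view (held tile at column 280) shows the base's rear corner at (338,231), where (338.9,231.2) was predicted, so the rest pose is confirmed. Moving over it and lowering.

Call:
move_arm(
  steps=[
    {"dx":-2.0,"dy":0.24,"dz":0,"spin":0.002},
    {"dx":-3.0,"dy":0.3,"dz":0,"spin":0},
    {"dx":-3.0,"dy":0.4,"dz":0,"spin":0},
    {"dx":-3.0,"dy":0.4,"dz":0,"spin":0},
    {"dx":-2.6,"dy":0.2,"dz":0,"spin":0},
    {"dx":-1.5,"dy":0.2,"dz":0,"spin":0},
    {"dx":0,"dy":0,"dz":0,"spin":0},
    {"dx":0,"dy":0,"dz":0,"spin":0},
  ],
)

```text
time: 6.75
ee_pos: [0.5407, -0.1766, 0.4145]
eef_rot: [0.767, 0.642, 0.0, -0.0]
ft_force: [-0.2, 0.6, -4.3]
width: 0.0118
grip_force: 30.0
```

```bash
python3 - <<'E'
from h import *
plan(.549-.008*.985,-.178+.008*.174,.299,-.175,1)
E
```

```text
pos [ 0.5407 -0.1766  0.4145] ang -0.176 spin total -0.001 d cm [ 4.000e-02 -1.000e-02 -1.155e+01]
{'dx': 0.0, 'dy': 0.04, 'dz': np.float64(11.55), 'spin': np.float64(-0.001)}
```

Call:
move_arm(
  steps=[
    {"dx":0,"dy":0,"dz":2,"spin":0},
    {"dx":0,"dy":0,"dz":3,"spin":0},
    {"dx":0,"dy":0,"dz":3,"spin":0},
    {"dx":0,"dy":0,"dz":2,"spin":0},
    {"dx":0,"dy":0,"dz":1,"spin":0},
    {"dx":0,"dy":0,"dz":0.3,"spin":0},
    {"dx":0,"dy":0,"dz":0,"spin":0},
    {"dx":0,"dy":0,"dz":0,"spin":0},
  ],
)

```text
time: 7.55
ee_pos: [0.5409, -0.1771, 0.3029]
eef_rot: [0.767, 0.642, 0.001, 0.001]
ft_force: [0.9, -0.4, -4.0]
width: 0.0119
grip_force: 30.0
```

Call:
move_arm(
  steps=[
    {"dx":0,"dy":0,"dz":0.1,"spin":0},
    {"dx":0,"dy":0,"dz":0.1,"spin":0},
    {"dx":0,"dy":0,"dz":0,"spin":0},
    {"dx":0,"dy":0,"dz":0,"spin":0},
  ],
)

```text
time: 7.95
ee_pos: [0.5405, -0.1772, 0.2998]
eef_rot: [0.767, 0.642, 0.0, 0.0]
ft_force: [-0.7, 0.8, -5.8]
width: 0.012
grip_force: 30.0
```

```bash
python3 - <<'E'
from h import *
import pickle
plan(.549-.008*.985,-.178+.008*.174,.297,-.175,1)
s=cam('side');pickle.dump(s,open('s2.pkl','wb'));cv2.imwrite('pics/s2.png',cv2.resize(s['img'][190:350,230:380,::-1],None,fx=3.7,fy=3.7,interpolation=cv2.INTER_CUBIC))
E
```

```text
pos [ 0.5405 -0.1772  0.2998] ang -0.177 spin total -0.002 d cm [ 0.07  0.05 -0.28]
{'dx': 0.07, 'dy': 0.06, 'dz': np.float64(0.28), 'spin': np.float64(-0.002)}
```

View pics/s2.png

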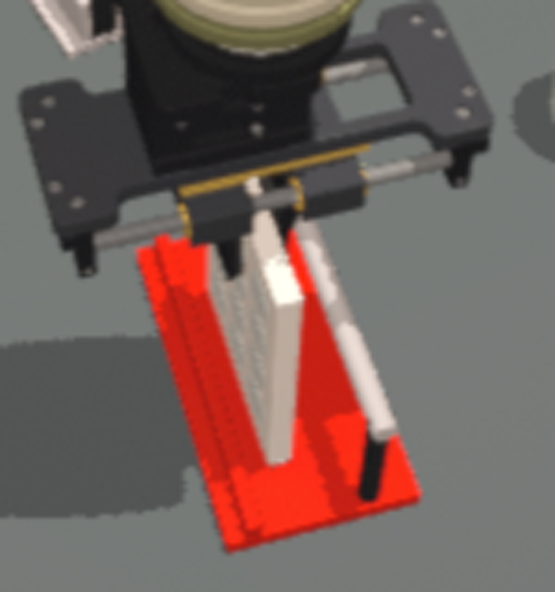

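The side crop shows the tile upright between the lip (190,400) and the bar (345,330), foot at about (278,460), centred and square. Creeping down to contact.

Call:
move_arm(
  steps=[
    {"dx":0,"dy":0,"dz":0.1,"spin":0},
    {"dx":0,"dy":0,"dz":0.1,"spin":0},
    {"dx":0,"dy":0,"dz":0,"spin":0},
    {"dx":0,"dy":0,"dz":0,"spin":0},
  ],
)

```text
time: 8.4
ee_pos: [0.5404, -0.1771, 0.2977]
eef_rot: [0.767, 0.642, -0.0, -0.0]
ft_force: [-0.1, 0.9, -4.7]
width: 0.0116
grip_force: 30.0
```

Call:
move_arm(
  steps=[
    {"dx":0,"dy":0,"dz":0.1,"spin":0},
    {"dx":0,"dy":0,"dz":0,"spin":0},
    {"dx":0,"dy":0,"dz":0,"spin":0},
  ],
)

```text
time: 8.7
ee_pos: [0.5405, -0.1771, 0.2967]
eef_rot: [0.767, 0.642, 0.0, 0.0]
ft_force: [0.2, 0.5, -5.1]
width: 0.0116
grip_force: 30.0
```

Call:
move_arm(
  steps=[
    {"dx":0,"dy":0,"dz":0.1,"spin":0},
    {"dx":0,"dy":0,"dz":0,"spin":0},
    {"dx":0,"dy":0,"dz":0,"spin":0},
  ],
)

```text
time: 9.0
ee_pos: [0.5406, -0.1772, 0.2967]
eef_rot: [0.767, 0.642, 0.0, 0.0]
ft_force: [-3.8, 1.6, 6.9]
width: 0.0117
grip_force: 30.0
```

Contact: the force went from -5 to +7 N. Opening to 3.4 cm, so the tile stands free between the fingers.

Call:
move_arm(
  steps=[
    {"dx":0,"dy":0,"dz":0,"spin":0},
    {"dx":0,"dy":0,"dz":0,"spin":0},
    {"dx":0,"dy":0,"dz":0,"spin":0},
    {"dx":0,"dy":0,"dz":0,"spin":0},
    {"dx":0,"dy":0,"dz":0,"spin":0},
    {"dx":0,"dy":0,"dz":0,"spin":0},
  ],
  claw=3.4,
)

```text
time: 9.6
ee_pos: [0.5405, -0.1771, 0.2957]
eef_rot: [0.767, 0.642, 0.0, -0.0]
ft_force: [0.1, -0.5, -0.5]
width: 0.0336
grip_force: 0.0
```

Call:
move_arm(
  steps=[
    {"dx":0,"dy":0.4,"dz":0,"spin":0},
    {"dx":0,"dy":0.4,"dz":0,"spin":0},
    {"dx":0,"dy":0.3,"dz":0,"spin":0},
    {"dx":0,"dy":0.3,"dz":0,"spin":0},
    {"dx":0,"dy":0.3,"dz":0,"spin":0},
    {"dx":0,"dy":0.3,"dz":0,"spin":0},
    {"dx":0,"dy":0.3,"dz":0,"spin":0},
    {"dx":0,"dy":0,"dz":0,"spin":0},
  ],
)

```text
time: 10.4
ee_pos: [0.5635, -0.1812, 0.2957]
eef_rot: [0.767, 0.642, 0.0, 0.0]
ft_force: [9.0, -1.2, -2.0]
width: 0.0338
grip_force: 3.3
```

```bash
python3 - <<'E'
from h import *
s=cam('side');cv2.imwrite('pics/s3.png',cv2.resize(s['img'][190:350,230:380,::-1],None,fx=3.7,fy=3.7,interpolation=cv2.INTER_CUBIC))
E
```

```text
(no output)
```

View pics/s3.png

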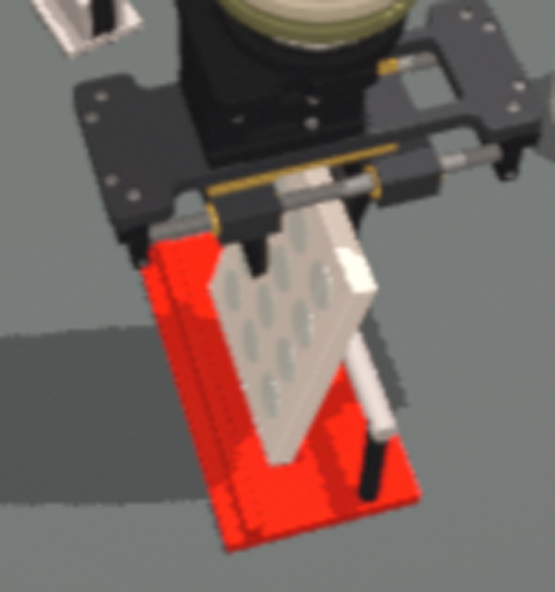

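The side crop shows the tile tilted back, foot still at (278,462), leaning on the rear finger or nearly on the bar. Following it down slowly.

Call:
move_arm(
  steps=[
    {"dx":0,"dy":0.3,"dz":0,"spin":0},
    {"dx":0,"dy":0.3,"dz":0,"spin":0},
    {"dx":0,"dy":0.3,"dz":0,"spin":0},
    {"dx":0,"dy":0.3,"dz":0,"spin":0},
    {"dx":0,"dy":0.3,"dz":0,"spin":0},
    {"dx":0,"dy":0.3,"dz":0,"spin":0},
    {"dx":0,"dy":0,"dz":0,"spin":0},
    {"dx":0,"dy":0,"dz":0,"spin":0},
  ],
)

```text
time: 11.25
ee_pos: [0.5808, -0.1844, 0.2956]
eef_rot: [0.767, 0.642, -0.0, -0.0]
ft_force: [0.0, -0.8, -0.2]
width: 0.0342
grip_force: 0.0
```

No contact force left. Opening wide, then going straight up.

Call:
move_arm(
  steps=[
    {"dx":0,"dy":0,"dz":0,"spin":0},
    {"dx":0,"dy":0,"dz":0,"spin":0},
    {"dx":0,"dy":0,"dz":0,"spin":0},
    {"dx":0,"dy":0,"dz":0,"spin":0},
    {"dx":0,"dy":0,"dz":0,"spin":0},
    {"dx":0,"dy":0,"dz":0,"spin":0},
  ],
  claw=7,
)

```text
time: 11.85
ee_pos: [0.5808, -0.1843, 0.2957]
eef_rot: [0.767, 0.642, 0.0, -0.0]
ft_force: [-1.0, 1.3, 0.8]
width: 0.0682
grip_force: 0.0
```

Call:
move_arm(
  steps=[
    {"dx":0,"dy":0,"dz":-0.5,"spin":0},
    {"dx":0,"dy":0,"dz":-1,"spin":0},
    {"dx":0,"dy":0,"dz":-2,"spin":0},
    {"dx":0,"dy":0,"dz":-2,"spin":0},
    {"dx":0,"dy":0,"dz":-3,"spin":0},
    {"dx":0,"dy":0,"dz":-3,"spin":0},
    {"dx":0,"dy":0,"dz":0,"spin":0},
    {"dx":0,"dy":0,"dz":0,"spin":0},
  ],
)

```text
time: 12.65
ee_pos: [0.5808, -0.1845, 0.4118]
eef_rot: [0.767, 0.642, 0.001, 0.001]
ft_force: [0.9, 0.2, 0.8]
width: 0.0698
grip_force: 0.0
```

```bash
python3 - <<'E'
from h import *
cam('side','s4.png')
E
```

```text
(no output)
```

View pics/s4.png

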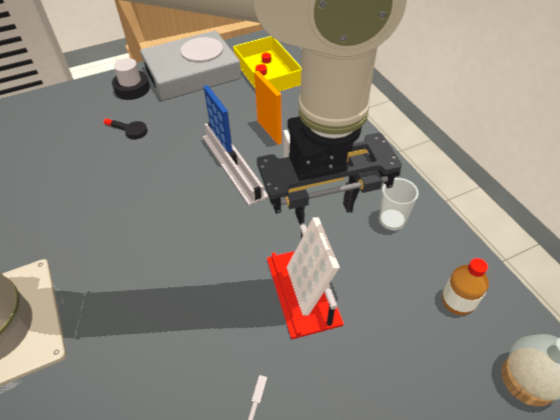

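The white tile leans on the bar at (312,265), foot on the red base at about (303,312). The blue tile still stands in the rack at (218,118), and the gripper is clear.

```bash
python3 -c "
from bench import job
print(job.close_job())"
```

```text
the job is handed in; nothing more can be done
None
```

The white tile now leans on the bar of the red rest with its foot between the lip and the bar; the blue tile is still in the rack, the gripper is clear, and the job was handed in after about 13 s on the robot's clock.

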